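Square up the leaning front plates in the yellow stop

TASK

Three bare aluminium plates are leaning one on another in the yellow squaring stop; the red-brown boards in the similar blue stop are not part of this job. Push the aluminium plates up until they stand upright as a tight row, flat against the yellow backstop, and push their ends home against its side fence so that the row is square in the corner. Leave them standing there.

Things in the scene. Friction and masses are not known exactly. Their poses are not given: they have to be found in the camera images.
- yellow_stop: Fixed stop with yellow walls, open at -x and +y. Origin: at bench height below the walls' inner corner. x points through the far wall (backstop; inner face x = 0), y along it from the right-hand side fence (inner face y = 0), z up. Plywood floor: top 8 mm over the bench, x -135 to 12, y -12 to 175 mm. Walls 12 mm thick, tops 56 mm over the bench; fence from x = -75 mm to the corner.
- plate_1: The farthest of three like bare aluminium plates (nearest to the backstop): 12 mm thick (its x, towards the backstop) by 80 mm wide (its y) by 50 mm high (its z), about 130 g, two dark holes. Origin: middle of its bottom face. It starts leaning about 23 degrees, top towards the backstop, foot loose on the smooth floor, its right end 28 to 52 mm from the side fence.
- plate_2: The middle one of three like bare aluminium plates (between the other two): 12 mm thick (its x, towards the backstop) by 80 mm wide (its y) by 50 mm high (its z), about 130 g, two dark holes. Origin: middle of its bottom face. It starts leaning about 23 degrees, top towards the backstop, foot loose on the smooth floor, its right end 28 to 52 mm from the side fence.
- plate_3: The nearest to the open side of three like bare aluminium plates (the outer one, which a push from the open side meets first): 12 mm thick (its x, towards the backstop) by 80 mm wide (its y) by 50 mm high (its z), about 130 g, two dark holes. Origin: middle of its bottom face. It starts leaning about 23 degrees, top towards the backstop, foot loose on the smooth floor, its right end 28 to 52 mm from the side fence.
Things that resemble listed ones, but are neither listed nor needed, are in the scene too. What is shaped like the plate_3 but green is not meant.

How it is judged:
By the outcome, as a careful person would: the job done as asked, in the order asked, and still so for the second after the job is handed in, with the robot touching nothing.
It also fails if it takes over 51 s, if anything falls off the work surface, if the arm or the gripper's body presses on something with over 40 N, if the wrist force passes 120 N, or if a joint passes its speed limit or range.

ROBOT

A 6-joint arm with a two-finger parallel gripper is mounted at the origin on a cart in front of the work surface, level with it; the furniture and walls round the work are solid. World frame = base frame: x ahead of the robot, y to its left, z up, the work surface at z = 0. Lengths are in m, angles in rad, forces in N, time in s.
With the tool pointing down it reaches from about 0.325 to 0.85 m from the base axis. Payload 4.4 kg.
Tool frame: the origin (TCP) lies midway between the tips of the shut fingers; the grasp point (between the pads) lies 19 mm behind it; z points along the fingers, y is the line along which they close (so a half turn about z gives the same grasp; the last joint's range is limited). The gripper opens to 94 mm and grips with 3 to 60 N. Pads are 16 mm wide; open, the fingers measure 119 mm over their backs; the gripper's body (75 mm by 177 mm) begins 78 mm behind the grasp point.
Start: joints at [-1.349, 0.207, 1.542, -0, 1.393, -0.15], TCP at [0.209, -0.536, 0.205] pointing down, gripper open.
Joint ranges: [-2.73, 2.73], [-0.86, 2.22], [0.23, 2.46], [-1.11, 4.25], [0.08, 2.63], [-2.82, 2.82]. Speed limits (rad/s): [2.79, 2.79, 3.14, 3.14, 3.14, 3.14].

INTERFACE

Orientations are given as a unit quaternion [w, x, y, z].
In Python, from bench import state, viewer, ticket, spotter gives the robot as it stands. The module is installed in compiled form; this text tells all that it offers.
- The arm moves only by the tool step_arm, never from a script. Its argument "targets" is one flat list of numbers, 6 for each row, row after row: the shift along the world's x, y, z scaled (see below), then the turn, a rotation vector about the world's x, y, z scaled (see below). A call has exactly 5 rows; each row shifts and turns the commanded pose from where the row before left it; what a row does not reach is not made up. The controller multiplies each number of a shift by 0.03 m and each number of a turn by pi rad. A row lasts 1/10 s, in which the tool goes at most 50 mm and 8.59 degrees, less where a joint would pass 70% of its speed; a pose out of reach is approached as far as the arm can. A call with a number of a shift or a turn outside -1 to 1 is refused whole. A call with a gripper value outside its range is refused whole. "gripper" is the opening, from -1 (shut) to 1 (fully open), so that 0 is half open, set as the call begins (left out, the last holds). The fingers move at their own pace and stop on an object; the grip force is fixed at half the most. Time passes only in rows, so rows that do not move let the fingers close, or fill a call up. It gives the time, the measured TCP pose, the force, the opening and the grip force at its end, in the units of the state.
- state(): the state, without advancing time (a new reading comes with each control period).
- viewer.camera(name): name is "side" or "top" or "wrist"; returns the picture (480x640x3 uint8, red, green, blue); there is no depth.
- viewer.camera_params(name): a dict with "K" (3x3 intrinsics, pixels), "k1" (the pictures are not rectified: a ray, as slopes to the right and down, at radius r is drawn at 1 + k1 r^2 times it, then the intrinsics apply), "R" (3x3) and "t" (3): a world point X has camera coordinates R X + t. Camera axes: x right, y down, z forward; pixel columns grow to the right and rows downward; lengths in m; the calibration is good to about 2 mm. A picture is of the moment at which its call begins: read the wrist's pose just before it. camera_params takes no time and is no camera call; for the wrist camera it gives the pose at the moment of the call.
- ticket.hand_in(): hands the job in; it is judged then, once.
Trained networks look in the newest picture that a camera, given by its name, has taken for a name from the list of things; names that differ only in an ending like _2 or _b are one class to them, and where a whole thing is asked for, a point or a joint stands for the part that bears it (a point fixed in the world has none). Each returns a list of dicts, best first, with "score" (0 to 1); they miss things now and then, are a little off and sometimes report something else, mostly with a low value. They report only what shows in the picture. A call takes as long as a camera call. They do not tell look-alikes from the thing itself.
- spotter.trace(target, camera): "pixels" (480x640 bool, what is visible of it) and "extent" ([left, top, width, height] in pixels, round what is visible of it).
The state is a dict: "t": time; "joint_positions": joint angles; "joint_velocities": joint speeds; "joint_efforts": joint torques, N m; "eef_pos": TCP position; "tcp_rot": TCP orientation; "wrist_force": force on the tool from outside, world axes, zero at the start; "wrist_torque": the same for the moment, N m; "finger_gap": finger opening in m; "gripper_force": force on a finger pad.
Only numpy, scipy, OpenCV 4.12 (cv2) and the standard library are available. Lean on these libraries where they do the work, as an engineer would, in place of code of your own. Each camera call takes 0.05 s, during which the arm holds its last target. There are 200 camera calls.

## Working session

There is one attempt and no reset: what is moved stays moved. The work goes in short steps, Python scripts to look and compute and a tool call to move; the robot and the scene stay as the last step left them, time stands still between calls to the robot, and variables do not carry over. Pictures are saved under pics/ and viewed, at most 10 in all, crops included, and the job is handed in when it is done.

Besides the shell and the picture viewer there is one more tool, called after "Request:" by a JSON object that holds its "op" and its "data", one argument or row to a line. step_arm: Moves the arm, as the interface text tells. Its arguments: {"type":"object","properties":{"targets":{"type":"array","items":{"type":"number"}},"gripper":{"type":"number"}},"required":["targets"]}

```bash
mkdir -p pics
cat > h.py <<'E'
import numpy as np, cv2
from bench import state, viewer, ticket, spotter
def proj(cam,X,P=None):
    P=P or viewer.camera_params(cam); c=np.asarray(X)@np.array(P["R"]).T+np.array(P["t"])
    s=c[...,:2]/c[...,2:]; r2=(s**2).sum(-1,keepdims=True); s=s*(1+P["k1"]*r2); K=np.array(P["K"])
    return s*[K[0,0],K[1,1]]+[K[0,2],K[1,2]]
def unproj(cam,uv,z,P=None):
    P=P or viewer.camera_params(cam); K=np.array(P["K"]); uv=np.atleast_2d(uv)
    d=(uv-[K[0,2],K[1,2]])/[K[0,0],K[1,1]]; s=d.copy()
    for _ in range(20): s=d/(1+P["k1"]*(s**2).sum(-1,keepdims=True))
    R=np.array(P["R"]);t=np.array(P["t"]); o=-R.T@t; r=np.c_[s,np.ones(len(s))]@R
    return o+r*((z-o[2])/r[:,2])[:,None]
def save(n,im): cv2.imwrite(f"pics/{n}.png",im[...,::-1])
E
python3 - <<'E'
from h import *
a=viewer.camera("top"); 
for n in ["plate_1","yellow_stop"]:
    for d in spotter.trace(n,"top"): print(n,d["score"],d["extent"])
b=viewer.camera("side")
for n in ["plate_1","yellow_stop"]:
    for d in spotter.trace(n,"side"): print(n,d["score"],d["extent"])
save("top0",a); save("side0",b)
for c in ("top","side"):
    P=viewer.camera_params(c); print(c,-np.array(P["R"]).T@P["t"],P["K"][0])
print(state())
E
```

```text
plate_1 0.95 [238.4, 209.3, 48.6, 19.4]
plate_1 0.86 [247.4, 201.1, 39.8, 24.1]
yellow_stop 0.77 [215.4, 187.7, 93.1, 83.0]
plate_1 0.78 [307.2, 278.2, 41.5, 30.3]
plate_1 0.69 [310.5, 284.3, 39.2, 33.7]
plate_1 0.64 [317.4, 277.8, 44.4, 29.9]
plate_1 0.64 [417.3, 259.8, 41.6, 43.1]
yellow_stop 0.69 [282.5, 244.6, 118.5, 102.3]
top [0.3734748  0.19174349 1.08151296] [555.33084719   0.         318.21448748]
side [0.87464362 0.50494527 0.80398332] [450.71464177   0.         320.39172379]
{'t': 0.3, 'joint_positions': array([-1.34847754e+00,  2.06895044e-01,  1.54199020e+00,  4.50700634e-06,
        1.39351579e+00, -1.50474066e-01]), 'joint_velocities': array([-0.00038213, -0.00303175, -0.00191544, -0.00037675,  0.00112052,
        0.00018326]), 'joint_efforts': array([-7.47862978e-04, -3.70418644e+01, -2.81187147e+01,  6.95984275e-02,
        3.23974073e-02, -1.09130729e-04]), 'eef_pos': array([ 0.20936778, -0.53522807,  0.20504616]), 'tcp_rot': array([-4.04008121e-04,  9.82678418e-01,  1.85318545e-01, -1.22997161e-05]), 'wrist_force': array([ 0.31214845,  0.28378895, -0.56305698]), 'wrist_torque': array([0.03879929, 0.01544388, 0.02381468]), 'gripper_force': 0.0, 'finger_gap': 0.09413866154395588}
```

View pics/top0.png

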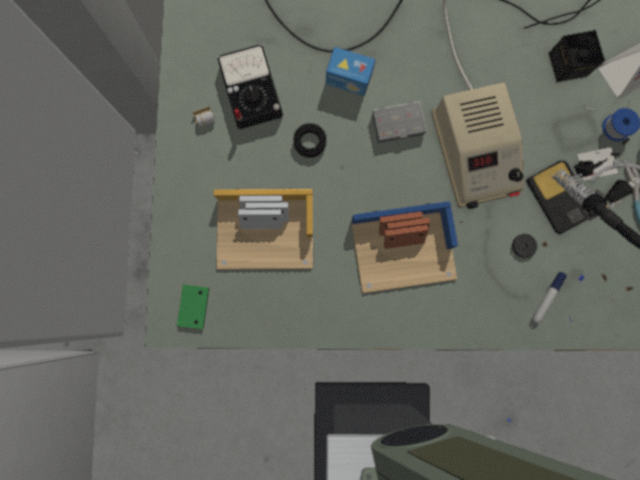

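View pics/side0.png

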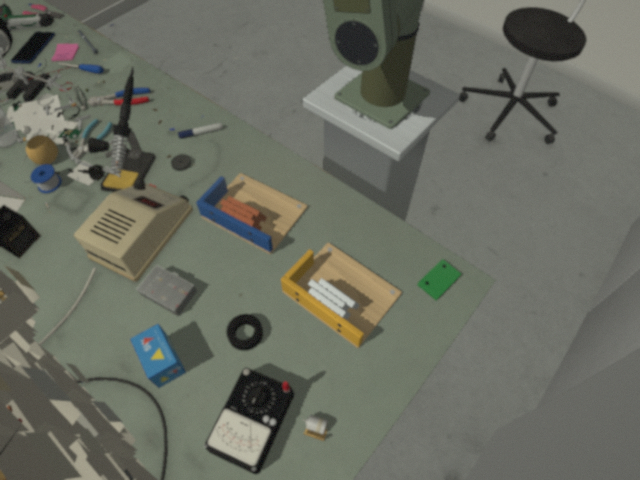

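The top view shows aluminium plates in the yellow stop near (262,212). Look-alikes are the red-brown boards in the blue stop (405,228), the green plate (193,307) and the grey box (400,121). I choose the three bare plates at (262,212) and check them in a close crop.

Run:
```python
from h import *
a=cv2.imread("pics/top0.png"); b=cv2.imread("pics/side0.png")
ca=cv2.resize(a[180:280,205:325],None,fx=5,fy=5,interpolation=cv2.INTER_CUBIC)
cv2.imwrite("pics/crop0.png",ca)
cb=cv2.resize(b[235:355,270:410],None,fx=5,fy=5,interpolation=cv2.INTER_CUBIC)
cv2.imwrite("pics/crop1.png",cb)
print(unproj("top",[[217,269],[313,269]],.008),unproj("top",[[215,190],[312,189]],.056))
```

```text
[[0.46371457 0.37297037 0.008     ]
 [0.46577608 0.18732956 0.008     ]] [[0.60891593 0.3740735  0.056     ]
 [0.6131077  0.1910673  0.056     ]]
```

View pics/crop0.png

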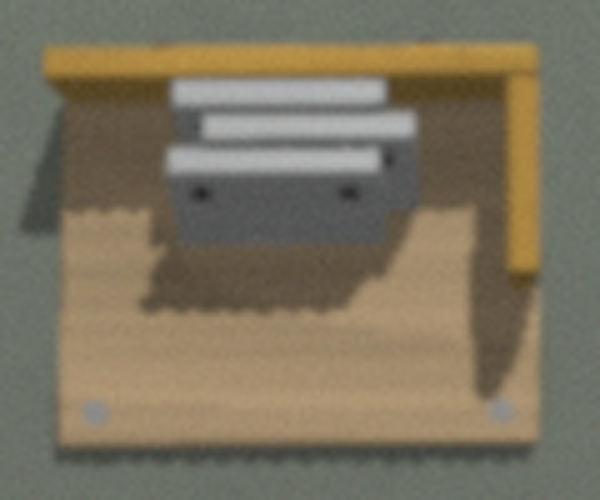

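View pics/crop1.png

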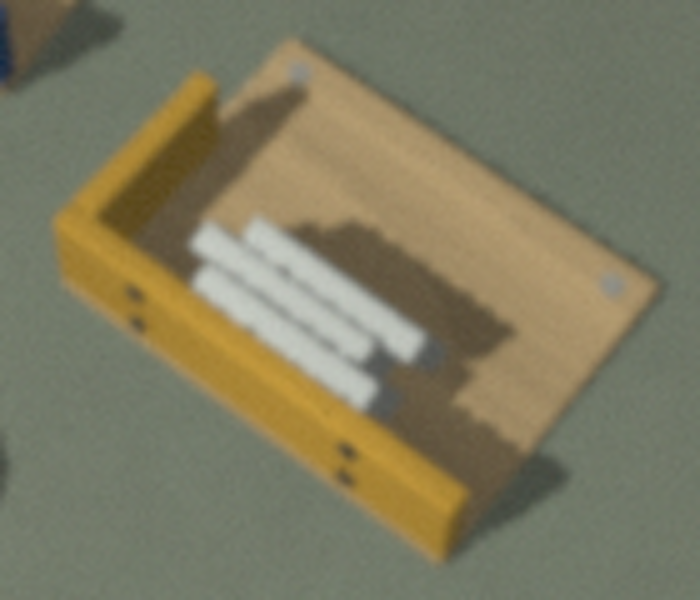

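Run:
```python
from h import *
from scipy.optimize import least_squares
M=[(-135,175,8),(-135,-12,8),(12,175,56),(12,-12,56),(0,175,56),(0,0,56),(-75,-12,56),(-75,0,56)]
T=[(59,443),(538,443),(44,46),(538,45),(47,78),(507,76),(540,272),(508,272)]
S=[(660,287),(290,38),(437,527),(60,222),(468,490),(97,215),(198,72),(217,85)]
f=lambda p,o:(np.array(p)+.5)/5-.5+o
T=f(T,(205,180));S=f(S,(270,235));M=np.array(M)/1e3
PT=viewer.camera_params("top");PS=viewer.camera_params("side")
def W(p):
    c,s=np.cos(p[2]),np.sin(p[2]); return M@np.array([[c,-s,0],[s,c,0],[0,0,1]]).T+[p[0],p[1],0]
rt=lambda p:(proj("t",W(p),PT)-T).ravel(); rs=lambda p:(proj("s",W(p),PS)-S).ravel()
for r in (rt,rs,lambda p:np.r_[rt(p),rs(p)]):
    q=least_squares(r,[.6,.2,0]); print(q.x,np.degrees(q.x[2]),np.abs(q.fun).max(),np.sqrt(np.mean(q.fun**2)))
p=q.x;c,s=np.cos(p[2]),np.sin(p[2])
# plate top-face corners (near L, near R, far L, far R) and foot in stop frame
def st(z,pts):
    w=unproj("t",f(pts,(205,180)),z,PT)[:,:2]-p[:2]; return (w@np.array([[c,-s],[s,c]])*1e3).round(1)
print("tops");
for a in ([(172,107),(387,104),(172,80),(387,80)],[(203,138),(416,136),(202,113),(416,112)],[(168,174),(380,173),(166,148),(380,146)]): print(st(.055,a).tolist())
print("foot3",st(.008,[(180,245),(385,243)]).tolist())
print(viewer.camera_params("wrist"))
```

```text
[0.60190123 0.20191303 0.01399411] 0.8018031755557335 0.6871070855369794 0.28740097061362624
[0.60218263 0.20214781 0.00537482] 0.3079547157093496 2.2733568335711993 0.9311116469911721
[0.60201827 0.20199886 0.00975595] 0.5589747009820776 2.270689410027501 0.7318815134243001
tops
[[-12.3, 126.4], [-10.9, 45.5], [-1.9, 126.6], [-1.7, 45.6]]
[[-24.2, 114.5], [-23.2, 34.4], [-14.6, 115.1], [-14.0, 34.5]]
[[-38.0, 127.4], [-37.4, 47.8], [-28.0, 128.3], [-27.1, 47.9]]
foot3 [[-57.4, 128.3], [-56.5, 48.2]]
{'K': array([[354.06548877,   0.        , 320.24448674],
       [  0.        , 354.06548877, 237.41626219],
       [  0.        ,   0.        ,   1.        ]]), 'k1': -0.05844013411185982, 'R': array([[ 0.36440023, -0.9312415 , -0.00131756],
       [-0.89132691, -0.34919051,  0.28914069],
       [-0.26971989, -0.10418856, -0.95728571]]), 't': array([-0.57394287, -0.03057604,  0.3921607 ])}
```

Request:
{"op": "step_arm", "data": {
  "targets": [0.32,0.89,0,0,0,-0.0058,0.32,0.89,0,0,0,-0.0058,0.32,0.89,0,0,0,-0.0058,0.32,0.89,0,0,0,-0.0058,0.32,0.89,0,0,0,-0.0058],
  "gripper": -0.2
}}

```text
t: 0.8
eef_pos: [0.2577, -0.4009, 0.2054]
tcp_rot: [-0.0, 0.99, 0.14, 0.0]
wrist_force: [-0.1, -0.4, -0.6]
finger_gap: 0.0575
gripper_force: 0.0
```

Request:
{"op": "step_arm", "data": {
  "targets": [0.32,0.89,0,0,0,-0.0058,0.32,0.89,0,0,0,-0.0058,0.32,0.89,0,0,0,-0.0058,0.32,0.89,0,0,0,-0.0058,0.32,0.89,0,0,0,-0.0058]
}}

```text
t: 1.3
eef_pos: [0.3056, -0.2674, 0.2055]
tcp_rot: [0.0, 0.996, 0.095, 0.0]
wrist_force: [0.7, -0.5, 0.2]
finger_gap: 0.0379
gripper_force: 0.0
```

Request:
{"op": "step_arm", "data": {
  "targets": [0.32,0.89,0,0,0,-0.0058,0.32,0.89,0,0,0,-0.0058,0.32,0.89,0,0,0,-0.0058,0.32,0.89,0,0,0,-0.0058,0.32,0.89,0,0,0,-0.0058]
}}

```text
t: 1.8
eef_pos: [0.3536, -0.1339, 0.2056]
tcp_rot: [0.0, 0.999, 0.049, 0.0]
wrist_force: [1.1, -0.3, 1.5]
finger_gap: 0.0376
gripper_force: 0.0
```

Request:
{"op": "step_arm", "data": {
  "targets": [0.32,0.89,0,0,0,-0.0058,0.32,0.89,0,0,0,-0.0058,0.32,0.89,0,0,0,-0.0058,0.32,0.89,0,0,0,-0.0058,0.32,0.89,0,0,0,-0.0058]
}}

```text
t: 2.3
eef_pos: [0.4017, -0.0003, 0.2056]
tcp_rot: [0.0, 1.0, 0.004, 0.0]
wrist_force: [-0.5, -0.7, -1.0]
finger_gap: 0.0375
gripper_force: 0.0
```

Request:
{"op": "step_arm", "data": {
  "targets": [0.38,0.955,0,0,0,0,0.38,0.955,0,0,0,0,0.38,0.955,0,0,0,0,0.38,0.955,0,0,0,0,0.38,0.955,0,0,0,0]
}}

```text
t: 2.8
eef_pos: [0.4587, 0.1431, 0.2055]
tcp_rot: [0.0, 1.0, 0.004, 0.0]
wrist_force: [-0.1, -0.4, 0.0]
finger_gap: 0.0378
gripper_force: 0.0
```

Request:
{"op": "step_arm", "data": {
  "targets": [0.35,0.955,0,0,0,0,0.35,0.955,0,0,0,0,0.35,0.955,0,0,0,0,0.35,0.955,0,0,0,0,0.35,0.955,0,0,0,0]
}}

```text
t: 3.3
eef_pos: [0.5111, 0.2863, 0.2053]
tcp_rot: [0.0, 1.0, 0.004, -0.0]
wrist_force: [-0.4, 0.1, -0.3]
finger_gap: 0.0378
gripper_force: 0.0
```

Run:
```python
from h import *
P=viewer.camera_params("wrist"); a=viewer.camera("wrist"); save("wrist0",a)
for X in [(0,0),(0,175),(-75,0),(-135,-12),(-135,175)]:
    c,s=1,.0098; w=[.602+(X[0]-X[1]*s)/1e3,.202+(X[1]+X[0]*s)/1e3,.056 if X[0]>-100 else .008]
    print(X,proj("w",np.array(w),P).round(1))
print(state()["eef_pos"])
```

```text
(0, 0) [416.2 124.4]
(0, 175) [219.7 124.7]
(-75, 0) [410.6 207. ]
(-135, -12) [407.  250.5]
(-135, 175) [240.7 250.6]
[0.51236637 0.29020651 0.20535497]
```

View pics/wrist0.png

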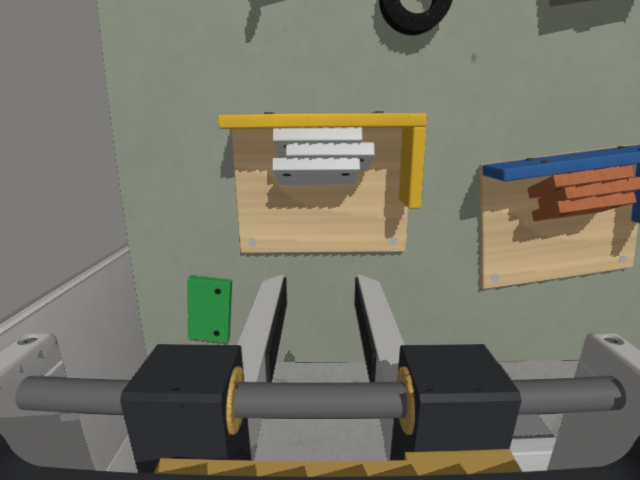

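The wrist view shows the three silver plates at about (317,155) inside the yellow stop, with its inner corner near (413,127). The fence runs down to row 205 and the green plate at (209,310) is well clear. The projected stop agrees to about 2 mm, so I descend and push.

Request:
{"op": "step_arm", "data": {
  "targets": [0,-0.1,-0.8,0,0,0,0,0,-0.8,0,0,0,0,0,-0.8,0,0,0,0,0,-0.8,0,0,0,0,0,-0.8,0,0,0]
}}

```text
t: 3.85
eef_pos: [0.5108, 0.2818, 0.0845]
tcp_rot: [0.0, 1.0, 0.004, 0.0]
wrist_force: [-0.2, 0.6, 0.6]
finger_gap: 0.0378
gripper_force: 0.0
```

Request:
{"op": "step_arm", "data": {
  "targets": [0,0,-0.8,0,0,0,0,0,-0.8,0,0,0,0,0,-0.5,0,0,0,0,0,-0.3,0,0,0,0,0,0,0,0,0]
}}

```text
t: 4.35
eef_pos: [0.5101, 0.2816, 0.0123]
tcp_rot: [0.0, 1.0, 0.004, -0.001]
wrist_force: [0.5, -0.2, 0.4]
finger_gap: 0.0379
gripper_force: 0.0
```

Request:
{"op": "step_arm", "data": {
  "targets": [0.15,0,-0.04,0,0,0,0.15,0,-0.04,0,0,0,0.15,0,0,0,0,0,0.15,0,0,0,0,0,0,0,0,0,0,0]
}}

```text
t: 4.85
eef_pos: [0.5302, 0.2821, 0.0117]
tcp_rot: [-0.0, 1.0, 0.004, 0.001]
wrist_force: [0.1, 0.2, -1.0]
finger_gap: 0.0373
gripper_force: 0.0
```

Request:
{"op": "step_arm", "data": {
  "targets": [0,0.17,-0.03,0,0,0,0.08,0,0,0,0,0,0.08,0,0,0,0,0,0.08,0,0,0,0,0,0.08,0,0,0,0,0]
}}

```text
t: 5.35
eef_pos: [0.5376, 0.2869, 0.0095]
tcp_rot: [0.0, 1.0, 0.004, -0.001]
wrist_force: [-2.4, 0.3, -1.2]
finger_gap: 0.0378
gripper_force: 0.8
```

Request:
{"op": "step_arm", "data": {
  "targets": [0.06,0,0,0,0,0,0.06,0,0,0,0,0,0.06,0,0,0,0,0,0.06,0,0,0,0,0,0.06,0,0,0,0,0]
}}

```text
t: 5.85
eef_pos: [0.5479, 0.2871, 0.0103]
tcp_rot: [-0.0, 1.0, 0.004, 0.0]
wrist_force: [-0.9, 0.3, -0.8]
finger_gap: 0.0374
gripper_force: 0.6
```

Request:
{"op": "step_arm", "data": {
  "targets": [0.05,0,0,0,0,0,0.05,0,0,0,0,0,0.05,0,0,0,0,0,0.05,0,0,0,0,0,0.03,0,0,0,0,0]
}}

```text
t: 6.35
eef_pos: [0.5536, 0.287, 0.0102]
tcp_rot: [0.0, 1.0, 0.004, -0.001]
wrist_force: [-6.1, -0.0, 3.2]
finger_gap: 0.0377
gripper_force: 2.9
```

Request:
{"op": "step_arm", "data": {
  "targets": [0.03,0,0,0,0,0,0.03,0,0,0,0,0,0.03,0,0,0,0,0,0.03,0,0,0,0,0,0,0,0,0,0,0]
}}

```text
t: 6.85
eef_pos: [0.5534, 0.287, 0.0098]
tcp_rot: [0.001, 1.0, 0.005, -0.005]
wrist_force: [-11.5, 0.1, 7.2]
finger_gap: 0.0377
gripper_force: 6.1
```

Run:
```python
from h import *
a=viewer.camera("wrist"); b=viewer.camera("side"); 
A=cv2.resize(a[90:260,200:440],(640,453),interpolation=cv2.INTER_CUBIC)
print(proj("w",np.array([state()["eef_pos"],[.602,.202,.056],[.602,.29,.056]]),viewer.camera_params("wrist")))
save("w1",np.hstack([cv2.resize(a,(440,330)),cv2.resize(b[240:350,270:390],(360,330),interpolation=cv2.INTER_CUBIC)]))
```

```text
[[320.73486617 289.73384457]
 [537.18422933 229.97550237]
 [314.52796916 227.71942889]]
```

View pics/w1.png

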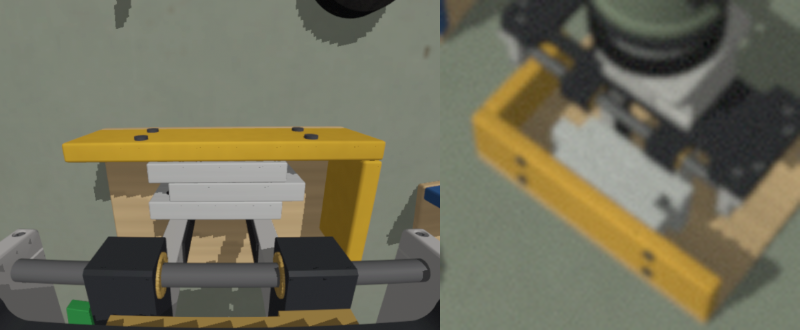

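The wrist view shows all three plate tops tight at the backstop, upright and parallel, at roughly (215,190). The ends are still staggered. I press once more, retreat and go round to the left ends.

Request:
{"op": "step_arm", "data": {
  "targets": [0.06,0,0,0,0,0,0.06,0,0,0,0,0,0,0,0,0,0,0,-0.1,0,0,0,0,0,-0.2,0,0,0,0,0]
}}

```text
t: 7.45
eef_pos: [0.5522, 0.2873, 0.01]
tcp_rot: [0.0, 1.0, 0.005, 0.0]
wrist_force: [-0.0, -0.2, -0.6]
finger_gap: 0.0376
gripper_force: 0.0
```

Request:
{"op": "step_arm", "data": {
  "targets": [-0.3,0,0,0,0,0,-0.5,0,0,0,0,0,-0.5,0,0.5,0,0,0,0,0,0.9,0,0,0,0,0,0.9,0,0,0]
}}

```text
t: 7.95
eef_pos: [0.5132, 0.2869, 0.0797]
tcp_rot: [0.0, 1.0, 0.004, 0.0]
wrist_force: [1.7, 0.2, 0.2]
finger_gap: 0.0377
gripper_force: 0.0
```

Request:
{"op": "step_arm", "data": {
  "targets": [0,0.4,0.9,0,0,0.045,0,0.4,0.3,0,0,0.045,0,0.4,0,0,0,0.045,0,0.4,0,0,0,0.045,0,0.4,0,0,0,0.045],
  "gripper": -1
}}

```text
t: 8.45
eef_pos: [0.5145, 0.3477, 0.116]
tcp_rot: [0.0, 0.936, 0.353, 0.001]
wrist_force: [-0.0, -0.8, -0.6]
finger_gap: 0.0017
gripper_force: 0.0
```

Request:
{"op": "step_arm", "data": {
  "targets": [0.3,0.2,0,0,0,0.045,0.3,0.2,0,0,0,0.045,0.3,0.2,0,0,0,0.045,0.3,0.2,0,0,0,0.045,0.3,0,0,0,0,0.045]
}}

```text
t: 8.95
eef_pos: [0.5596, 0.372, 0.1156]
tcp_rot: [0.0, 0.756, 0.655, 0.001]
wrist_force: [0.7, -0.6, -0.5]
finger_gap: 0.0003
gripper_force: 0.0
```

Request:
{"op": "step_arm", "data": {
  "targets": [0.1,0,0,0,0,0.045,0.1,0,0,0,0,0.005,0.1,0,0,0,0,0,0,0,0,0,0,0,0,0,0,0,0,0]
}}

```text
t: 9.45
eef_pos: [0.5677, 0.371, 0.1152]
tcp_rot: [0.0, 0.705, 0.71, 0.0]
wrist_force: [-0.5, -0.2, -0.6]
finger_gap: 0.0006
gripper_force: 0.0
```

Run:
```python
from h import *
a=viewer.camera("wrist"); s=state(); print(s["eef_pos"],s["tcp_rot"],s["finger_gap"])
b=viewer.camera("top")
save("w2",np.hstack([cv2.resize(a,(440,330)),cv2.resize(b[180:280,205:314],(360,330),interpolation=cv2.INTER_CUBIC)]))
```

```text
[0.56752143 0.3710905  0.11519783] [1.69812939e-06 7.04469734e-01 7.09734029e-01 4.50730160e-05] 0.00029059919605753224
```

View pics/w2.png

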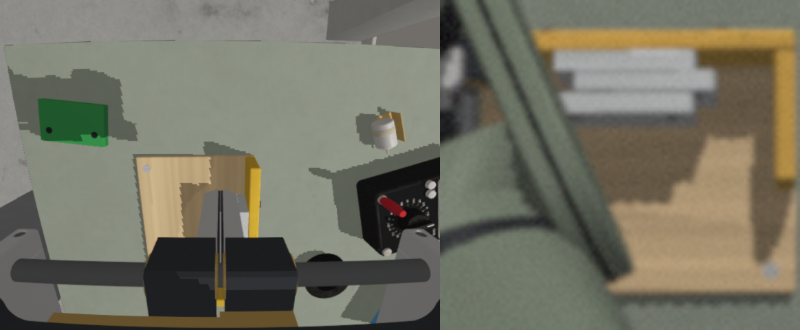

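The plates stand at the backstop with ends staggered, and the fingers are left of the row. Lower and push towards the fence.

Request:
{"op": "step_arm", "data": {
  "targets": [0.2,0,-0.7,0,0,0,0.21,0,-0.7,0,0,0,0,0,-0.7,0,0,0,0,0,-0.7,0,0,0,0,0,-0.64,0,0,0]
}}

```text
t: 10.05
eef_pos: [0.5796, 0.371, 0.0109]
tcp_rot: [-0.0, 0.704, 0.71, -0.0]
wrist_force: [0.4, -1.3, -0.1]
finger_gap: 0.0008
gripper_force: 0.0
```

Request:
{"op": "step_arm", "data": {
  "targets": [0,-0.2,0,0,0,0,0,-0.2,0,0,0,0,0,-0.2,0,0,0,0,0,-0.2,0,0,0,0,0,-0.1,0,0,0,0]
}}

```text
t: 10.55
eef_pos: [0.5803, 0.3433, 0.0128]
tcp_rot: [0.0, 0.704, 0.71, 0.0]
wrist_force: [0.1, -0.5, 0.4]
finger_gap: 0.0005
gripper_force: 0.0
```

Request:
{"op": "step_arm", "data": {
  "targets": [0,-0.1,0,0,0,0,0,-0.1,0,0,0,0,0,-0.1,0,0,0,0,0,-0.1,0,0,0,0,0,-0.1,0,0,0,0]
}}

```text
t: 11.05
eef_pos: [0.5801, 0.3292, 0.0121]
tcp_rot: [0.0, 0.704, 0.71, 0.0]
wrist_force: [0.1, 1.1, 0.2]
finger_gap: 0.0003
gripper_force: 0.6
```

Request:
{"op": "step_arm", "data": {
  "targets": [0,-0.09,0,0,0,0,0,-0.09,0,0,0,0,0,-0.09,0,0,0,0,0,-0.09,0,0,0,0,0,-0.09,0,0,0,0]
}}

```text
t: 11.55
eef_pos: [0.58, 0.3155, 0.012]
tcp_rot: [-0.0, 0.704, 0.71, 0.0]
wrist_force: [-0.8, 2.8, 0.5]
finger_gap: 0.0003
gripper_force: 0.9
```

Request:
{"op": "step_arm", "data": {
  "targets": [0,-0.09,0,0,0,0,0,-0.09,0,0,0,0,0,-0.09,0,0,0,0,0,-0.09,0,0,0,0,0,-0.09,0,0,0,0]
}}

```text
t: 12.05
eef_pos: [0.5799, 0.3019, 0.012]
tcp_rot: [-0.0, 0.704, 0.71, 0.0]
wrist_force: [0.6, 2.9, 0.9]
finger_gap: 0.0004
gripper_force: 0.9
```

Request:
{"op": "step_arm", "data": {
  "targets": [0,-0.05,0,0,0,0,0,-0.05,0,0,0,0,0,-0.05,0,0,0,0,0,-0.05,0,0,0,0,0,-0.05,0,0,0,0]
}}

```text
t: 12.55
eef_pos: [0.5799, 0.2945, 0.0119]
tcp_rot: [-0.0, 0.704, 0.71, -0.0]
wrist_force: [-0.5, 3.1, 1.0]
finger_gap: 0.0001
gripper_force: 0.9
```

Request:
{"op": "step_arm", "data": {
  "targets": [0,-0.05,0,0,0,0,0,-0.05,0,0,0,0,0,-0.05,0,0,0,0,0,-0.05,0,0,0,0,0,0,0,0,0,0]
}}

```text
t: 13.05
eef_pos: [0.5798, 0.2934, 0.0123]
tcp_rot: [-0.002, 0.704, 0.71, 0.003]
wrist_force: [0.8, 13.5, -1.7]
finger_gap: 0.0003
gripper_force: 6.9
```

Request:
{"op": "step_arm", "data": {
  "targets": [0,-0.04,0,0,0,0,0,-0.04,0,0,0,0,0,0,0,0,0,0,0,0,0,0,0,0,0,0,0,0,0,0]
}}

```text
t: 13.55
eef_pos: [0.5798, 0.2935, 0.0127]
tcp_rot: [-0.003, 0.704, 0.71, 0.005]
wrist_force: [-0.2, 19.3, -1.3]
finger_gap: 0.0003
gripper_force: 9.6
```

Request:
{"op": "step_arm", "data": {
  "targets": [0,0.15,0,0,0,0,0,0.4,0,0,0,0,0,0.7,0,0,0,0,0,0.3,0.8,0,0,0,0,0,0.9,0,0,0]
}}

```text
t: 14.05
eef_pos: [0.5781, 0.3328, 0.0612]
tcp_rot: [-0.001, 0.704, 0.711, -0.002]
wrist_force: [0.8, -0.1, 0.9]
finger_gap: 0.0006
gripper_force: 0.0
```

Request:
{"op": "step_arm", "data": {
  "targets": [-0.2,0,0.9,0,0,0,-0.5,0,0.9,0,0,-0.045,-0.5,0,0,0,0,-0.045,-0.5,0,0,0,0,-0.045,-0.5,0,0,0,0,-0.045],
  "gripper": -0.2
}}

```text
t: 14.55
eef_pos: [0.5134, 0.332, 0.117]
tcp_rot: [0.001, 0.876, 0.483, -0.0]
wrist_force: [-0.2, -1.0, 1.0]
finger_gap: 0.0362
gripper_force: 0.0
```

Request:
{"op": "step_arm", "data": {
  "targets": [0,-0.5,0,0,0,-0.045,0,-0.5,0,0,0,-0.045,0,-0.5,0,0,0,-0.045,0,-0.5,0,0,0,-0.045,0,-0.5,0,0,0,-0.045]
}}

```text
t: 15.05
eef_pos: [0.5136, 0.2564, 0.1166]
tcp_rot: [0.001, 0.989, 0.15, -0.001]
wrist_force: [0.1, 0.1, 0.2]
finger_gap: 0.0378
gripper_force: 0.0
```

Request:
{"op": "step_arm", "data": {
  "targets": [0,-0.4,0,0,0,-0.045,0,-0.3,0,0,0,-0.005,0,0,0,0,0,0,0,0,0,0,0,0,0,0,0,0,0,0]
}}

```text
t: 15.55
eef_pos: [0.5139, 0.2371, 0.1169]
tcp_rot: [-0.0, 0.997, 0.076, -0.0]
wrist_force: [0.2, -0.4, -0.4]
finger_gap: 0.0375
gripper_force: 0.0
```

Run:
```python
from h import *
s=state(); print(s["eef_pos"],s["tcp_rot"],s["finger_gap"])
a=viewer.camera("wrist"); b=viewer.camera("side"); save("wfull",a)
save("w3",np.hstack([cv2.resize(a[60:390,100:540],(440,330)),cv2.resize(b[240:350,270:390],(360,330),interpolation=cv2.INTER_CUBIC)]))
```

```text
[0.51389369 0.2370771  0.11691808] [-2.11961857e-05  9.97140455e-01  7.55705690e-02 -3.25083669e-05] 0.03753334136912846
```

View pics/w3.png

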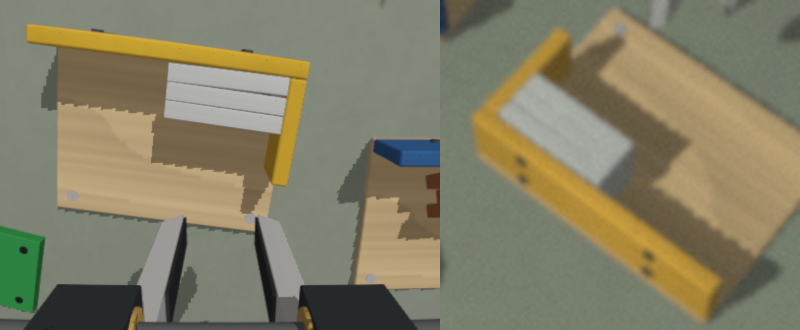

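The wrist view shows the row as a tight block at about (225,97) in the crop, against the backstop and fence. The side view agrees. I finish with one firm press on each face.

Request:
{"op": "step_arm", "data": {
  "targets": [0,0.2,-0.7,0,0,-0.0455,0,0,-0.7,0,0,0,0,0,-0.7,0,0,0,0,0,-0.7,0,0,0,0,0,-0.7,0,0,0]
}}

```text
t: 16.15
eef_pos: [0.5139, 0.2432, 0.0112]
tcp_rot: [-0.0, 1.0, 0.004, 0.0]
wrist_force: [-0.3, -0.1, 0.3]
finger_gap: 0.0373
gripper_force: 0.0
```

Request:
{"op": "step_arm", "data": {
  "targets": [0.3,0,0,0,0,0,0.3,0,0,0,0,0,0.3,0,0,0,0,0,0.1,0,0,0,0,0,0.1,0,0,0,0,0]
}}

```text
t: 16.65
eef_pos: [0.5479, 0.2428, 0.0126]
tcp_rot: [-0.0, 1.0, 0.003, 0.001]
wrist_force: [-0.7, 0.3, -0.6]
finger_gap: 0.0374
gripper_force: 0.0
```

Request:
{"op": "step_arm", "data": {
  "targets": [0.06,0,0,0,0,0,0.06,0,0,0,0,0,0.06,0,0,0,0,0,0.06,0,0,0,0,0,0.06,0,0,0,0,0]
}}

```text
t: 17.15
eef_pos: [0.5542, 0.2427, 0.0117]
tcp_rot: [0.0, 1.0, 0.004, -0.002]
wrist_force: [-6.0, 0.0, 4.4]
finger_gap: 0.0374
gripper_force: 3.4
```

Contact is at the same place as before, so the row was already tight. Press a little, retreat, then repeat on the ends.

Request:
{"op": "step_arm", "data": {
  "targets": [0.08,0,0,0,0,0,0.08,0,0,0,0,0,0,0,0,0,0,0,0,0,0,0,0,0,0,0,0,0,0,0]
}}

```text
t: 17.65
eef_pos: [0.554, 0.2426, 0.0108]
tcp_rot: [0.001, 1.0, 0.004, -0.007]
wrist_force: [-14.5, -0.6, 9.2]
finger_gap: 0.038
gripper_force: 7.1
```

Request:
{"op": "step_arm", "data": {
  "targets": [-0.2,0,0,0,0,0,-0.3,0,0,0,0,0,-0.5,0,0,0,0,0,-0.5,0,0.7,0,0,0,0,0,0.9,0,0,0]
}}

```text
t: 18.15
eef_pos: [0.5119, 0.242, 0.0583]
tcp_rot: [0.001, 1.0, 0.004, -0.003]
wrist_force: [1.3, 0.1, -0.3]
finger_gap: 0.0374
gripper_force: 0.0
```

Request:
{"op": "step_arm", "data": {
  "targets": [0,0.6,0.9,0,0,0.045,0,0.6,0.9,0,0,0.045,0,0.6,0,0,0,0.045,0,0.6,0,0,0,0.045,0,0.6,0,0,0,0.045],
  "gripper": -1
}}

```text
t: 18.65
eef_pos: [0.5162, 0.3335, 0.1147]
tcp_rot: [0.0, 0.936, 0.352, 0.001]
wrist_force: [-0.5, 0.2, 0.2]
finger_gap: 0.0011
gripper_force: 0.0
```

Request:
{"op": "step_arm", "data": {
  "targets": [0.4,0,0,0,0,0.045,0.4,0,0,0,0,0.045,0.4,0,0,0,0,0.045,0.4,0,0,0,0,0.045,0.4,0,0,0,0,0.045]
}}

```text
t: 19.15
eef_pos: [0.5764, 0.3327, 0.114]
tcp_rot: [0.0, 0.756, 0.654, 0.0]
wrist_force: [-0.2, -0.5, 0.0]
finger_gap: 0.0004
gripper_force: 0.0
```

Request:
{"op": "step_arm", "data": {
  "targets": [0,0,0,0,0,0.045,0,0,0,0,0,0.009,0,0,0,0,0,0,0,0,0,0,0,0,0,0,0,0,0,0]
}}

```text
t: 19.65
eef_pos: [0.5755, 0.3327, 0.114]
tcp_rot: [0.0, 0.701, 0.714, 0.0]
wrist_force: [0.2, 0.4, 0.0]
finger_gap: 0.0008
gripper_force: 0.0
```

Request:
{"op": "step_arm", "data": {
  "targets": [0.15,0,-0.7,0,0,0,0,0,-0.7,0,0,0,0,0,-0.7,0,0,0,0,0,-0.7,0,0,0,0,0,-0.6,0,0,0]
}}

```text
t: 20.15
eef_pos: [0.5798, 0.3326, 0.0108]
tcp_rot: [-0.0, 0.7, 0.714, -0.0]
wrist_force: [0.1, -0.6, 0.1]
finger_gap: 0.0005
gripper_force: 0.0
```

Request:
{"op": "step_arm", "data": {
  "targets": [0,-0.3,0,0,0,0,0,-0.3,0,0,0,0,0,-0.3,0,0,0,0,0,-0.15,0,0,0,0,0,-0.1,0,0,0,0]
}}

```text
t: 20.65
eef_pos: [0.5807, 0.2974, 0.0128]
tcp_rot: [0.0, 0.701, 0.714, 0.0]
wrist_force: [0.0, -0.2, -0.1]
finger_gap: 0.0008
gripper_force: 0.0
```

Request:
{"op": "step_arm", "data": {
  "targets": [0,-0.06,0,0,0,0,0,-0.06,0,0,0,0,0,-0.06,0,0,0,0,0,-0.06,0,0,0,0,0,-0.06,0,0,0,0]
}}

```text
t: 21.15
eef_pos: [0.5802, 0.2934, 0.0124]
tcp_rot: [-0.002, 0.7, 0.714, 0.003]
wrist_force: [-0.4, 12.9, -1.4]
finger_gap: 0.0006
gripper_force: 6.9
```

Request:
{"op": "step_arm", "data": {
  "targets": [0,-0.06,0,0,0,0,0,-0.06,0,0,0,0,0,0,0,0,0,0,0,0,0,0,0,0,0,0,0,0,0,0]
}}

```text
t: 21.65
eef_pos: [0.5803, 0.2936, 0.013]
tcp_rot: [-0.003, 0.7, 0.714, 0.005]
wrist_force: [-1.0, 18.3, -2.1]
finger_gap: 0.0006
gripper_force: 9.3
```

Retreat slowly, rise clear, back off and take the last look.

Request:
{"op": "step_arm", "data": {
  "targets": [0,0.15,0,0,0,0,0,0.15,0,0,0,0,0,0.6,0,0,0,0,0,0.6,0.5,0,0,0,0,0,0.9,0,0,0]
}}

```text
t: 22.15
eef_pos: [0.5779, 0.3321, 0.0516]
tcp_rot: [-0.001, 0.7, 0.714, -0.002]
wrist_force: [0.8, -0.3, -0.3]
finger_gap: 0.0003
gripper_force: 0.0
```

Request:
{"op": "step_arm", "data": {
  "targets": [-0.7,0,0.9,0,0,-0.045,-0.7,0,0.9,0,0,-0.045,-0.7,-0.3,0.5,0,0,-0.045,-0.7,-0.3,0,0,0,-0.045,0,-0.3,0,0,0,-0.045]
}}

```text
t: 22.65
eef_pos: [0.4941, 0.3041, 0.1237]
tcp_rot: [-0.0, 0.905, 0.425, -0.0]
wrist_force: [-1.2, 0.4, -1.1]
finger_gap: 0.0006
gripper_force: 0.0
```

Request:
{"op": "step_arm", "data": {
  "targets": [0,-0.5,0,0,0,-0.045,0,-0.5,0,0,0,-0.045,0,-0.5,0,0,0,-0.045,0,0,0,0,0,-0.045,0,0,0,0,0,-0.045]
}}

```text
t: 23.15
eef_pos: [0.4965, 0.2584, 0.1231]
tcp_rot: [0.0, 0.996, 0.085, 0.0]
wrist_force: [-0.2, 0.0, 0.5]
finger_gap: 0.0002
gripper_force: 0.0
```

Run:
```python
from h import *
s=state(); print(s["t"],s["eef_pos"],s["tcp_rot"])
P=viewer.camera_params("wrist"); a=viewer.camera("wrist"); b=viewer.camera("side")
u=proj("w",np.array([.58,.245,.058]),P).astype(int); print(u)
x,y=max(0,u[0]-90),max(0,u[1]-70)
save("w4",np.hstack([cv2.resize(a[y:y+132,x:x+176],(440,330),interpolation=cv2.INTER_CUBIC),cv2.resize(b[240:350,270:390],(360,330),interpolation=cv2.INTER_CUBIC)]))
```

```text
23.15 [0.49646254 0.25840857 0.12312942] [6.33013051e-05 9.96415095e-01 8.45987653e-02 6.35572635e-05]
[361 137]
```

View pics/w4.png

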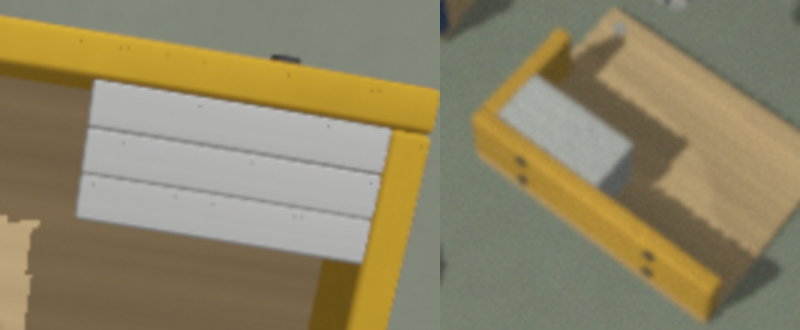

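The close view shows three parallel plate tops with no gaps, from (95,80) to (365,262). They are flush on the backstop and on the fence, with their ends in line. The arm is clear, so I hand in.

```bash
python3 -c "
from bench import ticket
print(ticket.hand_in())"
```

```text
the job is handed in; nothing more can be done
None
```

The three aluminium plates are standing upright as a tight row, flat against the yellow backstop and home against its side fence; I handed the job in at about 23 s with the arm clear.

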